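# Pack a tube carrier into the specimen case

## Task

Lift the latch lever on the front of the white specimen case past centre so that its hook lets go and the lid springs open. Then lift the tube carrier with the orange caps up and off its hook stand and lower it, upright, fully home into the nest inside the case, without dropping it. Leave the lid open and the blue carrier hanging where it is, and do not knock over the bottles and the beaker.

Things in the scene. Friction and masses are not known exactly. Their poses are not given: they have to be found in the camera images.
- case: specimen transport case: white box 180 x 220 x 165 mm (its x, y, z), walls and floor 8 mm, green band at its foot, green lid, fixed. Origin: centre of its underside on the bench; x points to the back (lid hinge side), the front with the latch faces -x, z up
- nest (a point): centre of the case's inner floor, 8 mm above the bench; axes as the case's. Round it four grey ribs make a nest 68 mm (x) by 92 mm (y), ribs 16 mm high with rims flared to about 30 mm above the bench. A seated carrier has its origin here and its x along the case's x
- lid (a joint): angle of the green lid about its hinge along the top back edge of the case: 0 shut, grows as the front edge rises, 1.8 fully open (leaning back past upright). A spring lifts it to fully open within about 3 s once the latch hook lets go, and keeps it there. Until then the hook holds it shut
- lid_edge (a point): middle of the lid's front edge
- lever (a joint): latch lever on the case's front: 0 latched (slants down and out, 50 degrees out from straight down), grows as its end is lifted outward and up, 1.6 fully up. Over-centre: sprung back to 0 below 0.7, on to 1.6 above. From about 0.9 the steel hook that it drives is off the lid's lip and the lid is free. Takes about 2 N at the bar
- lever_grip (a point): middle of the red crossbar at the lever's outer end: a round bar 10 mm thick, 34 mm long along the case's y, 58 mm from the lever's pivot. While latched it stands 60 mm in front of the case and 113 mm above the bench. It can be pinched by its two ends from above
- lever_hinge (a point): pivot of the lever, axis along the case's y; 16 mm in front of the case's front face, 150 mm above the bench
- carrier: the carrier to pack, ORANGE caps, band and tab: white block 60 x 84 x 36 mm (its x, y, z) with six capped tubes (tops 62 mm up) and above it a flat loop, 10 mm thick in x, 42 mm wide. Origin: centre of its underside, z up. About 0.22 kg. Same either way round. It starts hanging by its loop on stand_a's peg, underside 30 mm above the bench, its x along the peg
- carrier_tab (a point): centre (126 mm above the carrier's underside) of its grip tab: 14 mm (x) by 24 mm (y), from 106 to 142 mm up
- carrier_bar (a point): middle of the underside of the loop's crossbar (8 mm high, 42 mm wide in y), 98 mm above the carrier's underside; it rests on the peg. The window below it is 32 mm wide, clear down to 62 mm
- spare: the other carrier, identical but with BLUE caps, band and tab; it stays hanging on its stand
- spare_bar (a point): middle of the underside of the spare's crossbar, on its peg
- stand_a: hook stand on which the orange carrier hangs, fixed: dark base plate, steel post 12 mm thick at its x = +48 mm, 124 mm high, and from its top a peg 8 mm thick towards its -x with an upturned tip at x = -26 mm. Origin: underside, below the hanging place
- stand_a_peg (a point): top of stand_a's peg where the carrier hangs, 128 mm above the bench; the peg's tip rises 12 mm higher. To come off, the carrier goes up 15 to 26 mm, then at least 45 mm along the stand's -x
- stand_b: the same kind of stand, on which the blue spare hangs
- stand_b_peg (a point): top of stand_b's peg where the spare hangs, 128 mm above the bench
- reagent: white reagent bottle, 56 mm across, 130 mm tall; bystander. Origin: centre of its underside
- amber: amber jar, 44 mm across, 90 mm tall; bystander. Origin: centre of its underside
- beaker: glass beaker, 64 mm across, 85 mm tall; bystander. Origin: centre of its underside
Mind the look-alikes: they are no part of the job. What is shaped like the carrier but green or turquoise is not meant.

How it is judged:
By the outcome, as a careful person would: the job done as asked, in the order asked, and still so for the second after the job is handed in, with the robot touching nothing.
It also fails if it takes over 58 s, if anything falls off the work surface, if the arm or the gripper's body presses on something with over 40 N, if the wrist force passes 120 N, or if a joint passes its speed limit or range.

## Robot

A 6-joint arm with a two-finger parallel gripper is mounted at the origin on the work surface. World frame = base frame: x ahead of the robot, y to its left, z up, the work surface at z = 0. Lengths are in m, angles in rad, forces in N, time in s.
With the tool pointing down it reaches from about 0.375 to 0.975 m from the base axis. Payload 3.8 kg.
Tool frame: the origin (TCP) lies at the very end of the fingers, on their centre line; the grasp point (between the pads) lies 19 mm behind it; z points along the fingers, y is the direction in which the jaws open and shut (so a half turn about z gives the same grasp; the last joint's range is limited). The gripper opens to 85 mm and grips with 20 to 120 N. Pads are 22 mm wide; open, the fingers measure 114 mm over their backs; the gripper's body (76 mm by 85 mm) begins 54 mm behind the grasp point. The pads swing forward as they close: fully open they stand 13 mm farther back than shut.
Start: joints at [-1.308, 0.264, 1.604, -0, 1.274, -0.037], TCP at [0.199, -0.645, 0.231] pointing down, gripper open.
Joint ranges: [-2.63, 2.63], [-0.94, 2.18], [0.31, 2.57], [-1.31, 4.45], [0, 2.66], [-2.55, 2.55]. Speed limits (rad/s): [2.57, 2.57, 3.14, 3.14, 3.14, 3.14].

## Interface

Orientations are given as a rotation vector (axis times angle).
In Python, from workcell import read_state, read_camera, camera_info, finish_job gives the robot as it stands. The module is installed in compiled form; this text tells all that it offers.
- The arm moves only by the tool play_rows, never from a script. Its argument "motion" is a list of rows, each a list of 5 numbers: the shift along the tool's x, y, z in units of 1000 mm (1.0 is 1000 mm), then the turn about the tool's z in units of 2 pi rad (1.0 is 2 pi rad), then the finger opening in mm, from 0 to 85.4. A call has 1 to 5 rows; each row shifts and turns the commanded pose from where the row before left it, along the tool's axes as they then stand; what a row does not reach is not made up. A row lasts 1/8 s, in which the tool goes at most 62.5 mm and 10.7 degrees, less where a joint would pass 70% of its speed; a pose out of reach is approached as far as the arm can. A call with a number of a shift or a turn outside -1 to 1 is refused whole. A call with a gripper value outside its range is refused whole. The fingers move at their own pace and stop on an object; "squeeze" is the grip in N (left out, the last holds). Time passes only in rows, so rows that do not move let the fingers close. It gives the time, the measured TCP pose, the force and the opening at its end, in the units of the state.
- read_state(): the state, without advancing time (a new reading comes with each control period).
- read_camera(name): name is "scene" or "top"; returns the picture (384x512x3 uint8, red, green, blue); there is no depth.
- camera_info(name): a dict with "intrinsics" (3x3 intrinsics, pixels), "dist_coeffs" ([k1, k2, p1, p2, k3] as OpenCV has them; the pictures are not rectified), "pose" (4x4, takes a point from camera to world coordinates). Camera axes: x right, y down, z forward; pixel columns grow to the right and rows downward; lengths in m; the calibration is good to about 2 mm. A picture is of the moment at which its call begins. camera_info takes no time and is no camera call.
- finish_job(): hands the job in, once; it reports no verdict.
The state is a dict: "time": time; "q": joint angles; "joint_vel": joint speeds; "joint_torque": joint torques, N m; "tool_pos": TCP position; "tcp_rot": TCP orientation; "wrist_force": force on the tool from outside, world axes, zero at the start; "torque": the same for the moment, N m; "width": opening from 0.0 (shut) to 1.0 (fully open).
Only numpy, scipy, OpenCV 4.12 (cv2) and the standard library are available. Lean on these libraries where they do the work, as an engineer would, in place of code of your own. Each camera call takes 0.05 s, during which the arm holds its last target. There are 200 camera calls.

## Working session

There is one attempt and no reset: what is moved stays moved. The work goes in short steps, Python scripts to look and compute and a tool call to move; the robot and the scene stay as the last step left them, time stands still between calls to the robot, and variables do not carry over. Pictures are saved under pics/ and viewed, about 8 in all and at most 12, crops included, and the job is handed in when it is done.

Besides the shell and the picture viewer there is one more tool, called after "Request:" as name([rows], argument=value, ...), one row to a line, values as JSON. play_rows: Moves the arm, as the interface text tells. Shifts and turns lie within -1 to 1; 1 stands for 1000 mm of shift or 2 pi rad of turn. Its arguments: {"type":"object","properties":{"motion":{"type":"array","items":{"type":"array","items":{"type":"number"}}},"squeeze":{"type":"number"}},"required":["motion"]}

```bash
mkdir -p pics
python3 - <<'E'
from workcell import *
import cv2,numpy as np
for n in("scene","top"):
    im=read_camera(n); cv2.imwrite(f"pics/{n}0.png",im[:,:,::-1]); i=camera_info(n)
    print(n,np.round(i["intrinsics"],1).tolist(),i["dist_coeffs"],np.round(i["pose"],3).tolist())
s=read_state();print(s)
a=cv2.imread("pics/scene0.png");b=cv2.imread("pics/top0.png")
E
```

```text
scene [[358.9, 0.0, 263.2], [0.0, 358.9, 194.4], [0.0, 0.0, 1.0]] [-0.09127741  0.          0.          0.          0.        ] [[0.675, 0.63, -0.384, 0.888], [0.738, -0.586, 0.336, -0.247], [-0.013, -0.51, -0.86, 0.991], [0.0, 0.0, 0.0, 1.0]]
top [[380.3, 0.0, 251.2], [0.0, 380.3, 198.7], [0.0, 0.0, 1.0]] [-0.0184758  0.         0.         0.         0.       ] [[0.023, -0.985, 0.173, 0.287], [-1.0, -0.023, 0.004, 0.091], [-0.0, -0.173, -0.985, 1.31], [0.0, 0.0, 0.0, 1.0]]
{'time': 0.1, 'q': array([-1.30791525e+00,  2.64680970e-01,  1.60526969e+00,  5.50411013e-06,
        1.27370267e+00, -3.68787783e-02]), 'joint_vel': array([-0.00028708, -0.00040564, -0.00264337,  0.00024522,  0.00098838,
       -0.00013149]), 'joint_torque': array([-7.49885999e-05, -5.16706288e+01, -3.68591845e+01,  9.00656403e-06,
        6.35407152e-03, -1.75426504e-05]), 'tool_pos': array([ 0.19915905, -0.64424217,  0.23006699]), 'tcp_rot': array([-3.10434750e+00, -4.68792414e-01,  3.56551092e-04]), 'wrist_force': array([ 0.59381985, -0.26963875,  0.70887111]), 'torque': array([ 0.01821921,  0.01692038, -0.05138585]), 'width': 1.0022888337692126}
```

View pics/scene0.png

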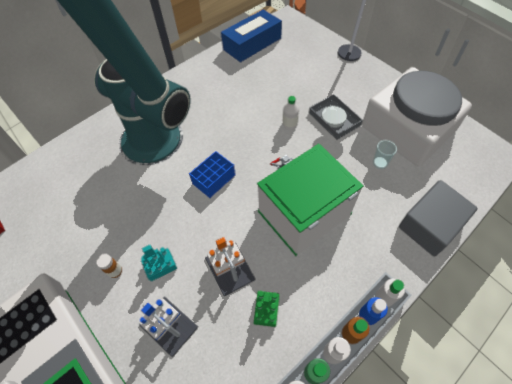

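View pics/top0.png

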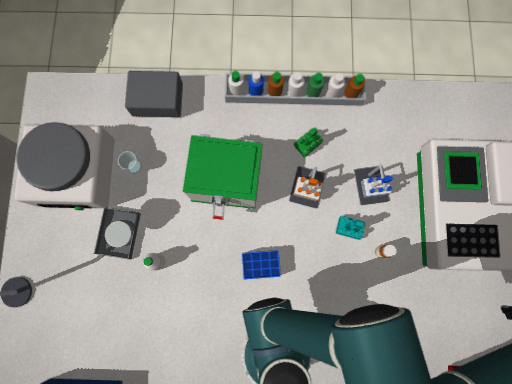

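Candidates for the carrier: orange caps, scene (225,250), top (308,185); blue, scene (160,318), top (376,185); turquoise, scene (157,262), top (351,226); green, scene (267,308), top (308,141). I choose the orange one and check it in a crop. The latch's red bar is at top (218,217) and scene (278,162). There's also red/orange clutter at the scene's edge.

```bash
cat > h.py <<'E'
from workcell import *
import cv2,numpy as np
def rays(n,uv):
    i=camera_info(n);P=np.array(i["pose"])
    p=cv2.undistortPoints(np.array(uv,float).reshape(-1,1,2),np.array(i["intrinsics"]),np.array(i["dist_coeffs"])).reshape(-1,2)
    return P[:3,3],np.c_[p,np.ones(len(p))]@P[:3,:3].T
def plane(n,uv,z):
    o,d=rays(n,uv);return o+d*((z-o[2])/d[:,2])[:,None]
def proj(n,X):
    i=camera_info(n);P=np.linalg.inv(np.array(i["pose"]))
    return cv2.projectPoints(np.array(X,float).reshape(-1,1,3),cv2.Rodrigues(P[:3,:3])[0],P[:3,3],np.array(i["intrinsics"]),np.array(i["dist_coeffs"]))[0].reshape(-1,2)
def tri(u,v):
    (o1,d1),(o2,d2)=rays("scene",u),rays("top",v);d1,d2=d1[0],d2[0]
    a=np.linalg.lstsq(np.c_[d1,-d2],o2-o1,rcond=None)[0]
    x,y=o1+a[0]*d1,o2+a[1]*d2;return (x+y)/2,np.linalg.norm(x-y)
def mask(im,h0,h1,s=120,v=60):
    return cv2.inRange(cv2.cvtColor(im,cv2.COLOR_RGB2HSV),(h0,s,v),(h1,255,255))
def blobs(m,a=4):
    n,l,s,c=cv2.connectedComponentsWithStats(m);return [(c[k].round(1).tolist(),int(s[k,4]),s[k,:4].tolist()) for k in range(1,n) if s[k,4]>=a],l
E
python3 - <<'E'
from h import *
s=cv2.imread("pics/scene0.png")[:,:,::-1].copy();t=cv2.imread("pics/top0.png")[:,:,::-1].copy()
for n,im,box in(("scene",s,(190,225,270,300)),("top",t,(170,120,410,240))):
    for nm,r in(("orange",(5,16)),("red",(0,4)),("red2",(172,180)),("blue",(105,125))):
        print(n,nm,[b for b in blobs(mask(im,*r))[0] if 120<b[0][0]<420 and 100<b[0][1]<360])
    g=mask(im,50,75,150,60);B,l=blobs(g,800);print(B)
    cs,_=cv2.findContours(g,0,1);c=max([c for c in cs if 100<c[:,0,0].mean()<400],key=cv2.contourArea)
    X=plane(n,c[:,0].astype(float),.17)[:,:2];R=cv2.minAreaRect((X*1000).astype(np.float32));print("lid",R,cv2.boxPoints(R).tolist())
a=cv2.resize(s[225:300,190:270],None,fx=5,fy=5,interpolation=2)
b=cv2.resize(t[155:215,285:345],None,fx=6.25,fy=6.25,interpolation=2)
c=cv2.resize(t[185:225,195:255],None,fx=6,fy=6,interpolation=2);d=cv2.resize(s[145:185,250:310],None,fx=6,fy=6,interpolation=2)
e=np.zeros((620,800,3),np.uint8);e[:375,:400]=a;e[:375,400:775]=b;e[375:615,:360]=c;e[375:615,400:760]=d
cv2.imwrite("pics/c1.png",cv2.resize(e,(774,600))[:,:,::-1])
E
```

```text
scene orange [([220.9, 243.2], 86, [216, 238, 10, 12]), ([230.9, 242.5], 13, [229, 241, 4, 5]), ([211.8, 252.2], 20, [210, 250, 5, 6]), ([236.2, 253.9], 21, [234, 252, 5, 5]), ([225.8, 259.7], 6, [225, 258, 3, 4]), ([217.3, 263.5], 22, [215, 261, 5, 6]), ([352.9, 331.9], 323, [342, 317, 27, 27])]
scene red [([275.5, 160.6], 16, [272, 158, 7, 5])]
scene red2 []
scene blue [([212.2, 173.8], 1220, [189, 152, 46, 46]), ([371.5, 311.9], 355, [360, 297, 28, 28]), ([159.1, 302.3], 24, [157, 300, 5, 6]), ([147.6, 309.1], 98, [142, 303, 13, 13]), ([168.8, 311.3], 28, [166, 309, 6, 6]), ([142.5, 319.9], 23, [140, 317, 6, 6]), ([162.0, 318.5], 4, [161, 318, 3, 2]), ([152.8, 328.9], 29, [150, 326, 7, 6])]
[([309.1, 186.8], 4640, [258, 145, 104, 87])]
lid ((583.462890625, 186.42623901367188), (222.0395050048828, 182.13818359375), 84.47885131835938) [[482.1347351074219, 84.68357849121094], [663.4279174804688, 67.15950012207031], [684.791015625, 288.16888427734375], [503.49786376953125, 305.6929931640625]]
top orange [([302.5, 178.6], 17, [301, 177, 4, 5]), ([313.8, 181.7], 73, [308, 178, 14, 8]), ([299.8, 189.1], 17, [298, 187, 5, 5]), ([307.8, 191.2], 19, [306, 189, 5, 5]), ([316.4, 193.5], 17, [314, 192, 5, 4]), ([382.4, 251.9], 43, [380, 245, 9, 13])]
top red [([217.3, 217.3], 26, [213, 216, 10, 4])]
top red2 []
top blue [([370.2, 179.3], 19, [368, 177, 5, 5]), ([384.8, 178.8], 75, [376, 176, 17, 7]), ([388.8, 188.4], 17, [387, 186, 5, 5]), ([372.1, 190.4], 17, [370, 189, 5, 4]), ([380.2, 189.4], 16, [378, 188, 5, 4]), ([260.7, 264.3], 968, [242, 250, 39, 29])]
[([222.5, 167.5], 4099, [183, 136, 79, 64])]
lid ((584.4473876953125, 186.86605834960938), (223.18252563476562, 181.55227661132812), 84.64695739746094) [[483.6565246582031, 84.23019409179688], [664.4170532226562, 67.29275512695312], [685.23828125, 289.5019226074219], [504.47772216796875, 306.4393615722656]]
```

View pics/c1.png

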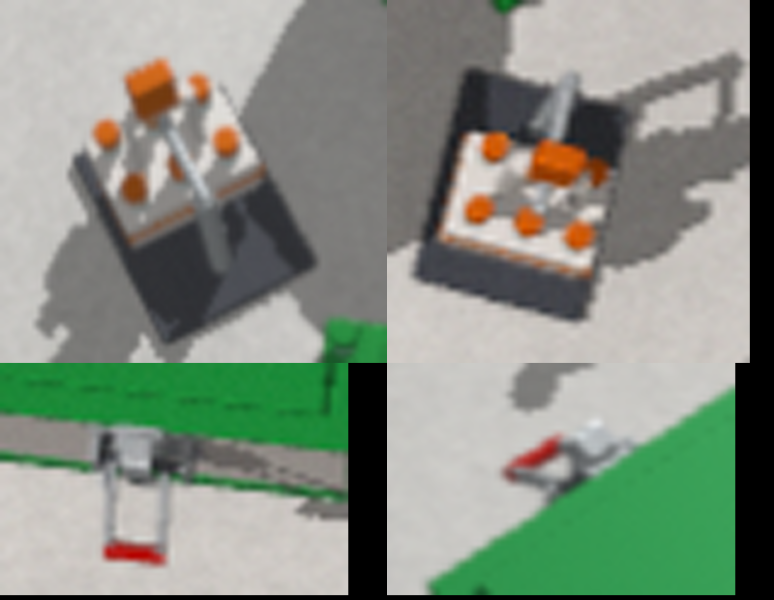

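The crop confirms the orange tab and caps, hanging on a peg whose post is away from the robot. The lever's red bar stands out from the case's front. I'll work out positions from these.

Run:
```python
from h import *
np.set_printoptions(precision=4,suppress=True)
yaw=np.radians(-5.43);c,s=np.cos(yaw),np.sin(yaw);R=np.array([[c,-s],[s,c]])
g=np.array([.584,.1866])+R@[-.15,0];print("lever pred",g,"tri",tri((275.5,160.6),(217.3,217.3)),plane("top",[(217.3,217.3)],.116), plane("scene",[(275.5,160.6)],.116))
T=plane("top",[(302.5,178.6),(299.8,189.1),(307.8,191.2),(316.4,193.5)],.0905);print("caps top\n",T[:,:2])
S=plane("scene",[(211.8,252.2),(217.3,263.5),(230.9,242.5),(236.2,253.9)],.0905);print("caps scene\n",S[:,:2])
B=plane("top",[(370.2,179.3),(372.1,190.4),(380.2,189.4),(388.8,188.4)],.0905);print("blue caps\n",B[:,:2])
# stand base plate
for n in("top","scene"):
    im=cv2.imread(f"pics/{n}0.png")[:,:,::-1].copy()
    x0,y0,x1,y1=(280,160,335,212) if n=="top" else (195,225,262,296)
    m=np.zeros(im.shape[:2],np.uint8);m[y0:y1,x0:x1]=(im[y0:y1,x0:x1].max(2)<75)*255
    o=mask(im,5,16)[y0:y1,x0:x1]; m=cv2.morphologyEx(m,cv2.MORPH_OPEN,np.ones((3,3)))
    ct=max(cv2.findContours(m,0,1)[0],key=cv2.contourArea)
    X=plane(n,ct[:,0].astype(float),.008);r=cv2.minAreaRect((X[:,:2]*1000).astype(np.float32));print(n,r,cv2.boxPoints(r).tolist())
# tab top bright face
im=cv2.imread("pics/top0.png")[:,:,::-1]
m=mask(im.copy(),5,16);ys,xs=np.nonzero(m[175:188,305:325]);
for y in range(175,188): print(im[y,306:324,0],im[y,306:324,2].tolist()) if 0 else None
print(plane("top",[(312.5,181)],.165)[:,:2],tri((220.9,243.2),(312.3,181)))
```

```text
lever pred [0.4347 0.2008] tri (array([0.4345, 0.2021, 0.1147]), np.float64(0.0004620318997766782)) [[0.4342 0.2018 0.116 ]] [[0.4353 0.2016 0.116 ]]
caps top
 [[ 0.5719 -0.0709]
 [ 0.5364 -0.0621]
 [ 0.5301 -0.0882]
 [ 0.5231 -0.1163]]
caps scene
 [[ 0.5249 -0.1175]
 [ 0.5597 -0.1265]
 [ 0.5381 -0.0616]
 [ 0.5729 -0.0723]]
blue caps
 [[ 0.5748 -0.2939]
 [ 0.5376 -0.2989]
 [ 0.5416 -0.3257]
 [ 0.5456 -0.3541]]
top ((615.4193115234375, -82.05482482910156), (45.16618728637695, 34.86734390258789), 84.8244857788086) [[596.01953125, -102.97320556640625], [630.7447509765625, -106.11848449707031], [634.819091796875, -61.136444091796875], [600.0938720703125, -57.99116516113281]]
scene ((590.0640869140625, -134.04913330078125), (46.84904479980469, 60.73013687133789), 69.68356323242188) [[553.4549560546875, -145.4735107421875], [610.406982421875, -166.55929565429688], [626.6732177734375, -122.624755859375], [569.72119140625, -101.53897094726562]]
[[ 0.5476 -0.0919]] (array([ 0.5488, -0.0938,  0.1566]), np.float64(0.0027333379206953513))
```

Request:
play_rows([
  [0,0,-0.025,0.021,70],
  [0,0,-0.025,0.021,70],
  [0,0,-0.025,0.0208,70],
  [0.024,-0.048,0,0,70],
  [0.024,-0.048,0,0,70],
], squeeze=40)

```text
time: 0.72
tool_pos: [0.2564, -0.5531, 0.306]
tcp_rot: [-3.138, 0.151, -0.0]
wrist_force: [0.8, 0.0, -0.2]
width: 0.82
```

```bash
cat > go.py <<'E'
# python3 go.py x y z yaw_deg : remaining shift/turn in tool axes
import sys
from h import *
from scipy.spatial.transform import Rotation as Ro
s=read_state();R=Ro.from_rotvec(s["tcp_rot"]).as_matrix();p=s["tool_pos"]
x,y,z,w=map(float,sys.argv[1:5]);yaw=np.degrees(np.arctan2(R[1,0],R[0,0]))
t=(-(w-yaw)+90)%180-90
np.set_printoptions(precision=4,suppress=True)
print("t",s["time"],"pos",p,"yaw",round(yaw,2),"tilt",R[:,2],"F",s["wrist_force"],"w",s["width"]*85.4,"q6",s["q"][5])
print("shift now-axes",R.T@(np.array([x,y,z])-p),"turn rev",round(t/360,4))
E
python3 go.py .43 -.28 .3 -5.43
```

```text
t 0.725 pos [ 0.2564 -0.5531  0.306 ] yaw -5.52 tilt [ 0.0002  0.0004 -1.    ] F [ 0.8442  0.0385 -0.1615] w 70.02023560842709 q6 0.4894327273437426
shift now-axes [ 0.1465 -0.2885  0.0061] turn rev -0.0003
```

Request:
play_rows([
  [0.025,-0.048,0,0,70],
  [0.025,-0.048,0,0,70],
  [0.025,-0.048,0,0,70],
  [0.024,-0.048,0,0,70],
  [0.024,-0.048,0,0,70],
])

```text
time: 1.35
tool_pos: [0.4018, -0.3248, 0.3058]
tcp_rot: [-3.138, 0.149, 0.0]
wrist_force: [1.4, -0.4, 0.1]
width: 0.819
```

Request:
play_rows([
  [0.02,-0.048,0,0,70],
  [-0.004,-0.052,0,0,70],
  [-0.004,-0.052,0,0,70],
  [-0.004,-0.052,0,0,70],
  [-0.004,-0.052,0,0,70],
])

```text
time: 1.98
tool_pos: [0.4291, -0.0704, 0.3059]
tcp_rot: [-3.138, 0.149, 0.001]
wrist_force: [-0.1, 0.1, -0.9]
width: 0.818
```

Request:
play_rows([
  [-0.004,-0.052,0,0,70],
  [-0.004,-0.052,0,0,70],
  [-0.004,-0.052,0,0,70],
  [-0.004,-0.052,0,0,70],
  [0,0,0,0,70],
])

```text
time: 2.6
tool_pos: [0.4326, 0.1394, 0.3057]
tcp_rot: [-3.138, 0.14, 0.002]
wrist_force: [0.1, -0.6, 0.1]
width: 0.821
```

```bash
python3 go.py .4345 .2015 .091 -5.43
```

```text
t 2.6 pos [0.4326 0.1394 0.3057] yaw -5.11 tilt [-0.0012  0.0006 -1.    ] F [ 0.0598 -0.6337  0.062 ] w 70.1411976450182 q6 1.9160571540489992
shift now-axes [-0.0034 -0.0619  0.2148] turn rev 0.0009
```

Request:
play_rows([
  [-0.0015,-0.031,0,0.0009,70],
  [-0.0015,-0.031,0,0,70],
  [0,0,0.045,0,70],
  [0,0,0.045,0,70],
  [0,0,0.035,0,70],
])

```text
time: 3.22
tool_pos: [0.4356, 0.1969, 0.179]
tcp_rot: [3.136, -0.159, -0.003]
wrist_force: [0.1, 1.1, -0.3]
width: 0.819
```

```bash
python3 go.py .4345 .2015 .091 -5.43
```

```text
t 3.225 pos [0.4356 0.1969 0.179 ] yaw -5.8 tilt [-0.0018 -0.0014 -1.    ] F [ 0.097   1.0863 -0.2781] w 69.91303608017766 q6 2.045114385679849
shift now-axes [-0.0014 -0.0046  0.088 ] turn rev -0.001
```

Request:
play_rows([
  [-0.0014,-0.0045,0.025,-0.001,70],
  [0,0,0.025,0,70],
  [0,0,0.025,0,70],
  [0,0,0.013,0,70],
  [0,0,0,0,70],
])

```text
time: 3.85
tool_pos: [0.4347, 0.2021, 0.0923]
tcp_rot: [3.137, -0.149, -0.003]
wrist_force: [-0.4, 0.1, -0.3]
width: 0.82
```

```bash
python3 go.py .4345 .2015 .091 -5.43
python3 - <<'E'
from h import *
a=read_camera("scene")[120:200,230:330];b=read_camera("top")[175:255,170:270]
cv2.imwrite("pics/c2.png",cv2.resize(np.hstack([a,b]),None,fx=4,fy=4,interpolation=2)[:,:,::-1])
E
```

```text
t 3.85 pos [0.4347 0.2021 0.0923] yaw -5.44 tilt [-0.0023 -0.0011 -1.    ] F [-0.4287  0.0846 -0.3474] w 70.02458706740823 q6 2.049112869097306
shift now-axes [-0.0002  0.0006  0.0013] turn rev -0.0
```

View pics/c2.png

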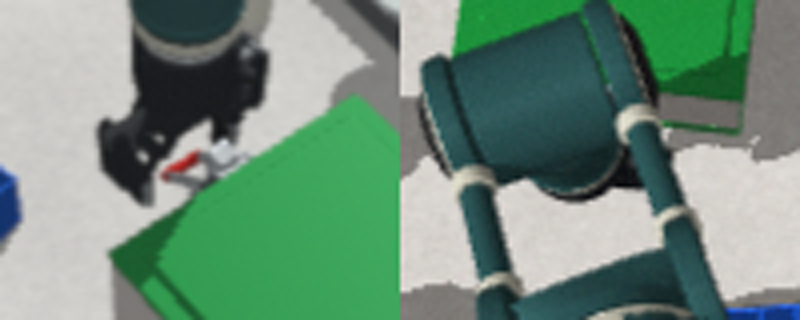

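The fingers straddle the red bar, which sits centred at crop (182,165), clear of both pads. I'll pinch it now.

Request:
play_rows([
  [0,0,0,0,20],
  [0,0,0,0,20],
  [0,0,0,0,20],
  [0,0,0,0,20],
  [0,0,0,0,20],
], squeeze=30)

```text
time: 4.58
tool_pos: [0.4359, 0.2007, 0.0946]
tcp_rot: [3.133, -0.144, 0.001]
wrist_force: [-1.2, -11.0, 8.6]
width: 0.384
```

Request:
play_rows([
  [-0.0058,0,-0.0083,0,20],
  [-0.0043,0,-0.0092,0,20],
])

```text
time: 4.82
tool_pos: [0.4258, 0.2016, 0.1108]
tcp_rot: [3.134, -0.145, 0.002]
wrist_force: [4.4, -9.5, -3.7]
width: 0.382
```

Request:
play_rows([
  [-0.0026,0,-0.0097,0,20],
  [-0.0009,0,-0.0101,0,20],
  [0.0009,0,-0.0101,0,20],
])

```text
time: 5.2
tool_pos: [0.4215, 0.2019, 0.1399]
tcp_rot: [3.133, -0.146, -0.004]
wrist_force: [1.9, -6.4, -4.3]
width: 0.384
```

Request:
play_rows([
  [0.0026,0,-0.0098,0,20],
  [0.0043,0,-0.0092,0,20],
  [0.004,0,-0.006,0,20],
  [0,0,0,0,20],
])

```text
time: 5.7
tool_pos: [0.4316, 0.201, 0.1651]
tcp_rot: [3.133, -0.147, -0.007]
wrist_force: [-4.1, -6.1, -0.5]
width: 0.387
```

```bash
python3 go.py .4345 .2015 .161 -5.43
python3 - <<'E'
from h import *
a=read_camera("scene")[80:200,220:380]
cv2.imwrite("pics/c3.png",cv2.resize(a,None,fx=4,fy=4,interpolation=2)[:,:,::-1])
E
```

```text
t 5.7 pos [0.4316 0.201  0.1651] yaw -5.37 tilt [-0.0049 -0.0049 -1.    ] F [-4.0512 -6.0823 -0.5353] w 33.089983124329386 q6 2.05127166378751
shift now-axes [ 0.0029 -0.0008  0.0041] turn rev 0.0002
```

View pics/c3.png

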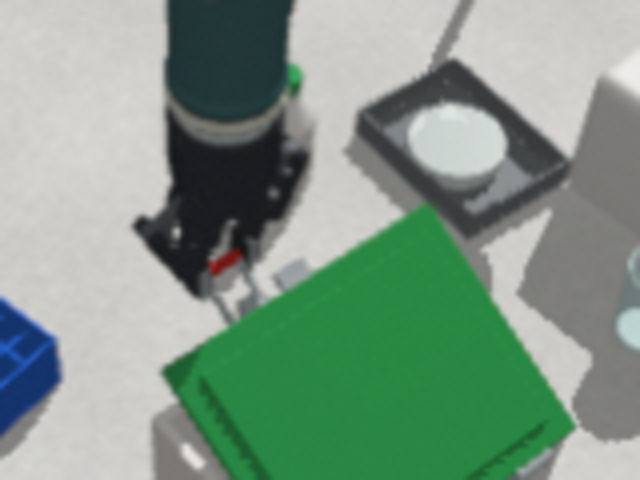

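The lever is up with its bar at crop (225,262), and the lid is already rising. I'll release it and back away outward.

Request:
play_rows([
  [0,0,0,0,70],
  [0,0,0,0,70],
  [0,0,0,0,70],
  [-0.02,0,0,0,70],
  [-0.025,0,-0.01,0,70],
])

```text
time: 6.38
tool_pos: [0.3869, 0.2072, 0.1749]
tcp_rot: [3.137, -0.149, -0.004]
wrist_force: [-0.5, -0.7, 0.2]
width: 0.816
```

Request:
play_rows([
  [0,0.02,-0.03,0,70],
  [0,0.03,-0.04,0,70],
  [0.0,0.05,-0.04,0,70],
  [0.0,0.05,-0.04,0.012,70],
  [0.01,0.05,0,0.012,70],
])

```text
time: 7.0
tool_pos: [0.377, 0.0089, 0.3279]
tcp_rot: [-3.117, 0.385, -0.013]
wrist_force: [1.2, -0.1, -0.5]
width: 0.822
```

```bash
python3 go.py .5482 -.0941 .25 -14.2
```

```text
t 7.0 pos [0.377  0.0089 0.3279] yaw -14.09 tilt [ 0.0081  0.0001 -1.    ] F [ 1.1509 -0.0664 -0.4997] w 70.16625810601727 q6 1.7737517018978892
shift now-axes [0.1905 0.0584 0.0792] turn rev 0.0003
```

Request:
play_rows([
  [0.04,0.012,0,0,65],
  [0.04,0.012,0,0,65],
  [0.04,0.012,0.01,0,65],
  [0.04,0.012,0.02,0,65],
  [0.03,0.01,0.02,0,65],
])

```text
time: 7.62
tool_pos: [0.5472, -0.0928, 0.2732]
tcp_rot: [-3.118, 0.384, 0.0]
wrist_force: [0.1, 0.6, 0.6]
width: 0.761
```

Request:
play_rows([
  [0,0,0.02,0,65],
  [0,0,0,0,65],
])

```text
time: 7.88
tool_pos: [0.5441, -0.0917, 0.2512]
tcp_rot: [-3.117, 0.383, 0.009]
wrist_force: [0.3, -0.4, 0.0]
width: 0.761
```

```bash
python3 go.py .5485 -.094 .141 -14.2
python3 - <<'E'
from h import *
a=read_camera("scene")[110:310,150:400]
cv2.imwrite("pics/c4.png",cv2.resize(a,None,fx=3,fy=3,interpolation=2)[:,:,::-1])
E
```

```text
t 7.875 pos [ 0.5441 -0.0917  0.2512] yaw -14.02 tilt [-0.0055  0.0015 -1.    ] F [ 0.3168 -0.399   0.0368] w 64.96179133061297 q6 1.6032462541074948
shift now-axes [0.0054 0.0012 0.1102] turn rev 0.0005
```

View pics/c4.png

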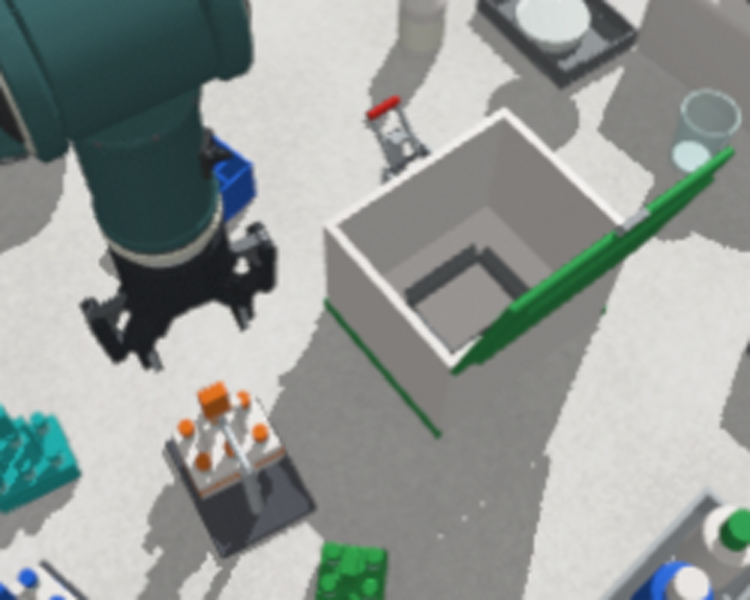

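The lid is open at crop (600,260), the lever is up, and the grey nest shows inside the case. The gripper stands above the orange tab at (213,398). Descending.

Request:
play_rows([
  [0.0054,0.0012,0.03,0,65],
  [0,0,0.03,0,65],
  [0,0,0.03,0,65],
  [0,0,0.015,0,65],
  [0,0,0,0,65],
])

```text
time: 8.55
tool_pos: [0.5509, -0.0947, 0.1487]
tcp_rot: [-3.118, 0.383, 0.001]
wrist_force: [0.9, 0.4, 0.0]
width: 0.761
```

```bash
python3 go.py .5485 -.094 .141 -14.2
```

```text
t 8.55 pos [ 0.5509 -0.0947  0.1487] yaw -14.01 tilt [-0.0009  0.0003 -1.    ] F [0.9227 0.3687 0.0216] w 64.95575834292517 q6 1.600350335507414
shift now-axes [-0.0025 -0.0001  0.0077] turn rev 0.0005
```

Request:
play_rows([
  [-0.002,0,0.007,0,65],
  [0,0,0,0,10],
  [0,0,0,0,10],
  [0,0,0,0,10],
  [0,0,0,0,10],
], squeeze=50)

```text
time: 9.18
tool_pos: [0.5501, -0.095, 0.1425]
tcp_rot: [3.118, -0.384, 0.002]
wrist_force: [-0.9, -0.4, 3.1]
width: 0.269
```

Request:
play_rows([
  [0,0,0,0,10],
  [0,0,0,0,10],
])

```text
time: 9.43
tool_pos: [0.5501, -0.095, 0.1425]
tcp_rot: [3.118, -0.384, 0.002]
wrist_force: [-1.4, -1.3, 5.4]
width: 0.27
```

```bash
python3 go.py .5485 -.094 .141 -14.2
```

```text
t 9.425 pos [ 0.5501 -0.095   0.1425] yaw -14.04 tilt [ 0.001  -0.0004 -1.    ] F [-1.3649 -1.3076  5.3854] w 23.036091239543676 q6 1.6003491503070957
shift now-axes [-0.0018 -0.0006  0.0015] turn rev 0.0005
```

Request:
play_rows([
  [0,0,-0.005,0,10],
  [0,0,-0.008,0,10],
  [0,0,-0.007,0,10],
  [0,0,0,0,10],
])

```text
time: 9.93
tool_pos: [0.5503, -0.0948, 0.1626]
tcp_rot: [3.118, -0.384, 0.002]
wrist_force: [0.1, -0.7, -2.5]
width: 0.27
```

```bash
python3 go.py .5485 -.094 .1625 -14.2
python3 - <<'E'
from h import *
for n in("scene","top"):
    im=read_camera(n).copy();print(n,[b for b in blobs(mask(im,5,16))[0] if 190<b[0][0]<330 and 150<b[0][1]<290])
E
```

```text
t 9.925 pos [ 0.5503 -0.0948  0.1626] yaw -14.03 tilt [ 0.0015 -0.0003 -1.    ] F [ 0.0598 -0.7152 -2.5206] w 23.057857800925802 q6 1.6003454066169331
shift now-axes [-0.0019 -0.0004  0.0001] turn rev 0.0005
scene [([220.3, 239.8], 92, [215, 234, 11, 13]), ([230.4, 240.2], 9, [230, 238, 2, 5]), ([210.9, 249.3], 27, [208, 247, 6, 6]), ([235.8, 251.4], 23, [234, 249, 5, 6]), ([216.2, 260.8], 25, [214, 258, 5, 6])]
top [([303.2, 178.6], 10, [301, 178, 5, 3]), ([300.5, 188.0], 16, [299, 186, 4, 5])]
```

Weight shows in the wrist (-2.5 N) and the caps moved up in the image. Next I slide it off along the stand's -x.

Request:
play_rows([
  [-0.008,0,0,0,10],
  [-0.014,0,0,0,10],
  [-0.014,0,0,0,10],
  [-0.014,0,0,0,10],
  [-0.014,0,0,0,10],
])

```text
time: 10.65
tool_pos: [0.4864, -0.079, 0.1618]
tcp_rot: [3.118, -0.384, 0.0]
wrist_force: [-0.2, -0.3, -2.5]
width: 0.268
```

Request:
play_rows([
  [-0.008,0,0,0,10],
  [0,0,-0.01,0,10],
  [0,0,-0.025,0,10],
  [0,0,-0.03,0,10],
  [0,0,-0.03,0,10],
])

```text
time: 11.28
tool_pos: [0.4805, -0.0775, 0.2586]
tcp_rot: [3.118, -0.384, 0.002]
wrist_force: [0.3, -0.7, -2.2]
width: 0.268
```

Request:
play_rows([
  [0,0,-0.03,0,10],
  [0,0,-0.03,-0.008,10],
  [0,0,-0.025,-0.008,10],
  [0,0,-0.015,-0.008,10],
  [0,0,0,0,10],
])

```text
time: 11.9
tool_pos: [0.4812, -0.0776, 0.3593]
tcp_rot: [3.137, -0.149, 0.007]
wrist_force: [0.2, 0.1, -3.0]
width: 0.272
```

```bash
python3 go.py .584 .1866 .36 -5.43
python3 - <<'E'
from h import *
a=read_camera("scene")[60:310,130:400]
cv2.imwrite("pics/c5.png",cv2.resize(a,None,fx=2.4,fy=2.4,interpolation=2)[:,:,::-1])
im=read_camera("scene").copy();print([b for b in blobs(mask(im,5,16))[0] if b[0][0]<330])
im=read_camera("top").copy();print([b for b in blobs(mask(im,5,16))[0]if b[0][0]<360 and b[0][1]>150])
E
```

```text
t 11.9 pos [ 0.4812 -0.0776  0.3593] yaw -5.43 tilt [ 0.0046 -0.001  -1.    ] F [ 0.1627  0.1114 -3.0357] w 23.19712116487553 q6 1.454470569634739
shift now-axes [ 0.0774 -0.2728 -0.0005] turn rev 0.0
[([196.2, 0.6], 5, [195, 0, 3, 2]), ([290.5, 2.3], 11, [290, 0, 2, 6]), ([300.1, 4.9], 113, [295, 0, 11, 13]), ([195.5, 174.2], 152, [189, 166, 14, 18]), ([207.4, 179.1], 10, [206, 177, 3, 6]), ([196.1, 186.9], 27, [193, 184, 6, 7]), ([214.8, 190.5], 37, [212, 187, 6, 8]), ([185.2, 192.6], 38, [182, 189, 7, 8]), ([204.3, 197.0], 35, [202, 194, 6, 7]), ([193.5, 203.9], 35, [191, 201, 6, 7]), ([217.0, 204.0], 7, [214, 202, 7, 5]), ([204.5, 212.0], 4, [203, 211, 4, 3]), ([110.8, 267.6], 66, [103, 260, 13, 13])]
[([304.0, 189.5], 4, [303, 189, 3, 2]), ([304.1, 200.4], 26, [302, 198, 6, 6]), ([324.5, 202.6], 28, [322, 200, 6, 6])]
```

View pics/c5.png

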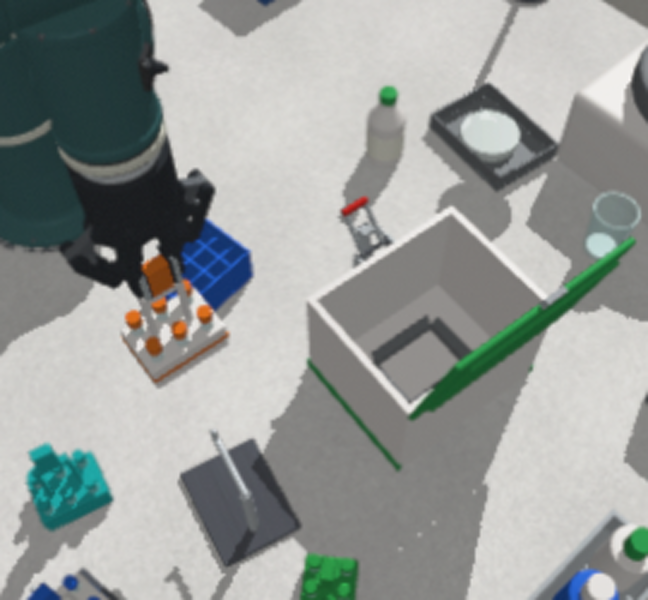

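Carrier is off its hook and upright: caps at crop (157,315), stand peg empty at (230,465). The case is open with the lid leaning back. Before placing I'll measure the offset in the hand and the nest itself.

Run:
```python
from h import *
np.set_printoptions(precision=4,suppress=True)
z=.3593-.1125+.0605
C=plane("scene",[(185.2,192.6),(193.5,203.9),(196.1,186.9),(204.3,197.0),(214.8,190.5)],z)[:,:2]
print(C,"centre",(C[2]+C[3])/2,(C[1]+C[4])/2, "top",plane("top",[(304.1,200.4),(324.5,202.6)],z)[:,:2])
d=C[4]-C[1];print("yaw",np.degrees(np.arctan2(-d[0],d[1])))
t=read_camera("top").copy();cv2.imwrite("pics/t2.png",cv2.resize(t[120:240,170:270],None,fx=5,fy=5,interpolation=2)[:,:,::-1])
```

```text
[[ 0.4604 -0.1046]
 [ 0.4965 -0.1082]
 [ 0.4651 -0.0775]
 [ 0.4988 -0.08  ]
 [ 0.5015 -0.0523]] centre [ 0.482  -0.0787] [ 0.499  -0.0803] top [[ 0.4614 -0.0464]
 [ 0.4567 -0.101 ]]
yaw -5.148856710708397
```

View pics/t2.png

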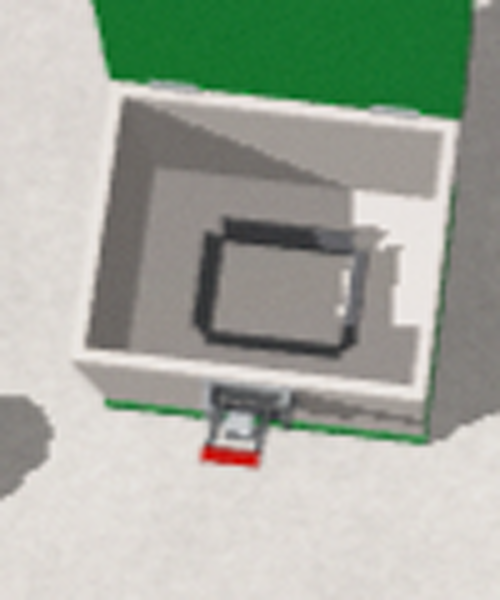

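Run:
```python
from h import *
np.set_printoptions(precision=4,suppress=True)
f=lambda L:np.array(L)/5.+[170,120]-.4
for nm,L,z in(("rim",[(112,82),(458,120),(420,395),(75,360)],.165),("nestrim outer",[(222,217),(385,232),(342,358),(193,328)],.030),("nest floor",[(221,242),(352,252),(344,340),(212,326)],.008)):
    X=plane("top",f(L),z)[:,:2];print(nm,X.tolist(),"c",X.mean(0),"sides",np.linalg.norm(X-np.roll(X,-1,0),axis=1))
c,s=np.cos(np.radians(-5.43)),np.sin(np.radians(-5.43));o=np.array([.584,.1866])
q=lambda w,h,z:[(*(o+np.array([[c,-s],[s,c]])@[a*w/2,b*h/2]),z) for a,b in((1,1),(1,-1),(-1,-1),(-1,1))]
inv=lambda P:(P-[170,120]+.4)*5
print("pred case rim",inv(proj("top",q(.18,.22,.165))).tolist(),"\nnest foot",inv(proj("top",q(.068,.092,.008))).tolist(),"\nnest rib16",inv(proj("top",q(.068,.092,.024))).tolist())
```

```text
rim [[0.6840491337606516, 0.2869755047610547], [0.6640320553765537, 0.06850999400252618], [0.48827871823089597, 0.08847891837366491], [0.5051846493480527, 0.30065246151686914]] c [0.5854 0.1862] sides [0.2194 0.1769 0.2128 0.1794]
nestrim outer [[0.634495177708302, 0.2286011431308523], [0.626343287268968, 0.11503911214332357], [0.5365867831902096, 0.14226654023373675], [0.555240213141398, 0.245370991838596]] c [0.5882 0.1828] sides [0.1139 0.0938 0.1048 0.081 ]
nest floor [[0.6222588618326288, 0.23093972127758186], [0.6171202061557857, 0.13833610812043504], [0.553727833335659, 0.1421301118874681], [0.5615935273958405, 0.234789685268403]] c [0.5887 0.1865] sides [0.0927 0.0635 0.093  0.0608]
pred case rim [[111.02377887202107, 82.04575101221235], [457.8683608611026, 121.28898028724419], [424.53882815342286, 402.01067223537194], [68.51256073717661, 360.4478968380449]] 
nest foot [[223.4939038095183, 242.13579095067698], [352.91414756472534, 257.02429646601183], [340.95841820592653, 351.06325891958465], [210.40938891078736, 335.8900092922602]] 
nest rib16 [[221.2941831678715, 236.3399356918583], [352.25035002231937, 251.39570330220462], [340.14477126755537, 346.51287355997556], [208.03214931656112, 331.16534504417916]]
```

Nest foot and case rim agree with the predicted outline to about 1 mm, so I move over the nest.

Request:
play_rows([
  [0.006,-0.02,0,0,10],
  [0.011,-0.04,0,0,10],
  [0.011,-0.04,0,0,10],
  [0.011,-0.04,0,0,10],
  [0.011,-0.04,0,0,10],
])

```text
time: 12.72
tool_pos: [0.5465, 0.0984, 0.3555]
tcp_rot: [3.138, -0.149, -0.003]
wrist_force: [1.0, -0.4, -1.3]
width: 0.27
```

Request:
play_rows([
  [0.011,-0.04,0,0,10],
  [0.01,-0.033,0,0,10],
  [0.006,-0.02,0,0,10],
  [0,0,0,0,10],
  [0,0,0,0,10],
])

```text
time: 13.35
tool_pos: [0.5819, 0.1863, 0.3564]
tcp_rot: [3.137, -0.149, -0.001]
wrist_force: [-0.0, -0.7, -2.8]
width: 0.269
```

```bash
python3 go.py .584 .187 .1205 -5.43
```

```text
t 13.35 pos [0.5819 0.1863 0.3564] yaw -5.43 tilt [-0.001 -0.001 -1.   ] F [-0.0088 -0.7476 -2.8452] w 22.95558145522991 q6 1.9351094784392444
shift now-axes [ 0.0023 -0.0011  0.2359] turn rev 0.0
```

Lower to a TCP height of about 0.155 (underside ~12 mm above the ribs), then check.

Request:
play_rows([
  [0.0022,-0.001,0.02,0,10],
  [0,0,0.03,0,10],
  [0,0,0.03,0,10],
  [0,0,0.03,0,10],
  [0,0,0.03,0,10],
])

```text
time: 13.98
tool_pos: [0.5836, 0.1868, 0.2144]
tcp_rot: [3.137, -0.15, -0.002]
wrist_force: [0.5, 0.4, -2.1]
width: 0.271
```

Request:
play_rows([
  [0,0,0.03,0,10],
  [0,0,0.02,0,10],
  [0,0,0.01,0,10],
  [0,0,0,0,10],
  [0,0,0,0,10],
])

```text
time: 14.6
tool_pos: [0.5855, 0.1882, 0.1582]
tcp_rot: [-3.137, 0.148, -0.004]
wrist_force: [0.1, 0.5, -2.0]
width: 0.269
```

```bash
python3 go.py .584 .187 .1205 -5.43
python3 - <<'E'
from h import *
np.set_printoptions(precision=4,suppress=True)
a=read_camera("scene").copy();cv2.imwrite("pics/c6.png",cv2.resize(a[130:270,230:390],None,fx=4,fy=4,interpolation=2)[:,:,::-1])
print([b[:2] for b in blobs(mask(a,5,16))[0] if 230<b[0][0]<350 and 130<b[0][1]<270])
E
```

```text
t 14.6 pos [0.5855 0.1882 0.1582] yaw -5.4 tilt [ 0.0023  0.0006 -1.    ] F [ 0.1111  0.4848 -2.0304] w 22.962720274010366 q6 1.935640661017996
shift now-axes [-0.0014  0.0014  0.0377] turn rev 0.0001
[([312.5, 183.1], 40), ([318.9, 195.4], 25), ([296.0, 197.1], 22), ([311.7, 200.6], 22), ([304.1, 206.0], 20)]
```

View pics/c6.png

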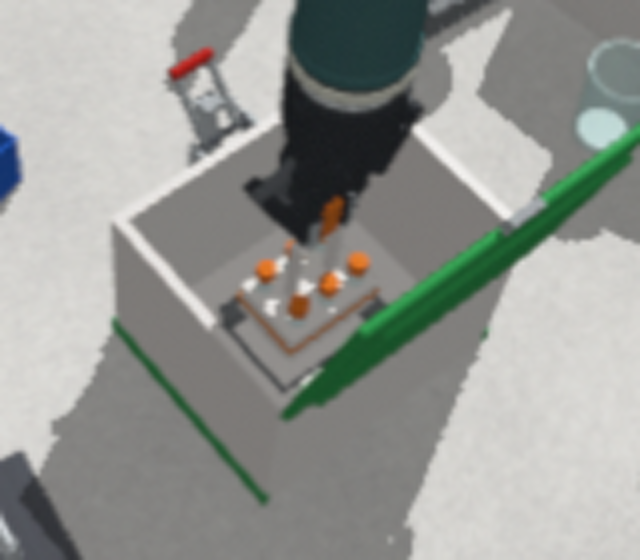

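The carrier hangs inside the case above the nest (caps at crop (265,270) to (358,262)), upright. The lid and lever stay up. A quick numeric check of centring:

Run:
```python
from h import *
C=plane("scene",[(304.1,206.0),(311.7,200.6),(318.9,195.4),(296.0,197.1)],.1062)[:,:2]
c,s=np.cos(np.radians(-5.43)),np.sin(np.radians(-5.43))
print(np.round((C-[.584,.1866])@np.array([[c,-s],[s,c]]),4))
```

```text
[[ 0.0178 -0.0277]
 [ 0.0176  0.0007]
 [ 0.0172  0.0284]
 [-0.0184 -0.0273]]
```

Centred within 1 mm, so straight down, no correction.

Request:
play_rows([
  [0,0,0.01,0,10],
  [0,0,0.01,0,10],
  [0,0,0.008,0,10],
  [0,0,0.004,0,10],
  [0,0,0,0,10],
])

```text
time: 15.28
tool_pos: [0.584, 0.1879, 0.124]
tcp_rot: [3.138, -0.148, -0.002]
wrist_force: [0.9, 0.1, -2.4]
width: 0.271
```

Request:
play_rows([
  [0,0,0.003,0,10],
  [0,0,0.002,0,10],
  [0,0,0,0,10],
])

```text
time: 15.65
tool_pos: [0.5849, 0.1882, 0.1208]
tcp_rot: [-3.138, 0.148, -0.002]
wrist_force: [-0.6, 0.0, 2.5]
width: 0.27
```

```bash
python3 go.py .584 .187 .1205 -5.43
```

```text
t 15.65 pos [0.5849 0.1882 0.1208] yaw -5.4 tilt [ 0.0012  0.0004 -1.    ] F [-0.5718  0.0033  2.5297] w 23.083853042881827 q6 1.9356780294077744
shift now-axes [-0.0008  0.0013  0.0003] turn rev 0.0001
```

Contact came at the expected height (force went from -2.4 to +2.5 N). Releasing and rising.

Request:
play_rows([
  [0,0,0.001,0,10],
  [0,0,0,0,40],
  [0,0,0,0,60],
  [0,0,0,0,60],
  [0,0,0,0,60],
])

```text
time: 16.27
tool_pos: [0.5843, 0.188, 0.1185]
tcp_rot: [3.138, -0.148, -0.0]
wrist_force: [0.5, -0.2, 0.3]
width: 0.699
```

Request:
play_rows([
  [0,0,-0.015,0,60],
  [0,0,-0.04,0,60],
  [0,0,-0.05,0,60],
  [0,0,-0.05,0,60],
  [0,0,-0.05,0,60],
])

```text
time: 16.9
tool_pos: [0.5844, 0.188, 0.3268]
tcp_rot: [-3.138, 0.148, -0.002]
wrist_force: [0.6, 1.2, 0.4]
width: 0.701
```

Request:
play_rows([
  [-0.01,0.04,-0.02,0,60],
  [-0.01,0.05,0,0,60],
  [-0.015,0.05,0,0,60],
  [-0.015,0.05,0,0,60],
  [-0.015,0.05,0,0,60],
])

```text
time: 17.52
tool_pos: [0.4964, -0.0462, 0.3452]
tcp_rot: [3.138, -0.147, 0.003]
wrist_force: [1.7, 0.3, -0.2]
width: 0.701
```

Request:
play_rows([
  [-0.01,0.05,0,0,60],
  [-0.01,0.03,0,0,60],
  [0,0,0,0,60],
  [0,0,0,0,60],
])

```text
time: 18.02
tool_pos: [0.4699, -0.1222, 0.3446]
tcp_rot: [-3.138, 0.148, -0.002]
wrist_force: [0.3, 1.0, 0.9]
width: 0.698
```

```bash
python3 go.py .584 .187 .1205 -5.43
python3 - <<'E'
from h import *
a=read_camera("scene").copy();b=read_camera("top").copy()
cv2.imwrite("pics/c7.png",np.hstack([cv2.resize(a[90:360,80:420],None,fx=1.65,fy=1.65),cv2.resize(b[120:230,170:290],(240,220)).copy() if 0 else cv2.copyMakeBorder(cv2.resize(b[120:215,180:262],None,fx=2.8,fy=2.8),0,445-266,0,0,0)])[:,:,::-1])
c,s=np.cos(np.radians(-5.43)),np.sin(np.radians(-5.43));M=np.array([[c,-s],[s,c]])
for n,im,bx in(("scene",a,(240,140,350,260)),("top",b,(180,130,262,210))):
    B=[x[:2] for x in blobs(mask(im,5,16))[0] if bx[0]<x[0][0]<bx[2] and bx[1]<x[0][1]<bx[3]]
    print(n,B);print(np.round((plane(n,[x[0] for x in B],.0685)[:,:2]-[.584,.1866])@M,4).tolist())
E
```

```text
t 18.025 pos [ 0.4699 -0.1222  0.3446] yaw -5.42 tilt [ 0.0013  0.0002 -1.    ] F [0.2834 1.0206 0.929 ] w 59.60738807437119 q6 1.35900582449353
shift now-axes [ 0.0841 -0.3185  0.2243] turn rev 0.0Traceback (most recent call last):
  File "<stdin>", line 3, in <module>
    return _nx.concatenate(arrs, 1, dtype=dtype, casting=casting)
           ~~~~~~~~~~~~~~~^^^^^^^^^^^^^^^^^^^^^^^^^^^^^^^^^^^^^^^
ValueError: all the input array dimensions except for the concatenation axis must match exactly, but along dimension 0, the array at index 0 has size 446 and the array at index 1 has size 445
```

Run:
```python
from h import *
a=read_camera("scene").copy();b=read_camera("top").copy()
l=cv2.resize(a[90:360,80:420],(540,430));r=np.zeros((430,240,3),np.uint8);r[:270]=cv2.resize(b[120:215,180:262],(240,270))
cv2.imwrite("pics/c7.png",np.hstack([l,r])[:,:,::-1])
c,s=np.cos(np.radians(-5.43)),np.sin(np.radians(-5.43));M=np.array([[c,-s],[s,c]])
for n,im,bx in(("scene",a,(240,140,350,260)),("top",b,(180,130,262,210))):
    B=[x[:2] for x in blobs(mask(im,5,16))[0] if bx[0]<x[0][0]<bx[2] and bx[1]<x[0][1]<bx[3]]
    print(n,B);print(np.round((plane(n,[x[0] for x in B],.0685)[:,:2]-[.584,.1866])@M,4).tolist())
```

```text
scene [([308.6, 190.7], 79), ([300.5, 197.5], 4), ([295.0, 203.3], 23), ([317.8, 201.8], 20), ([310.6, 206.9], 19), ([303.1, 212.2], 21)]
[[-0.0279, 0.033], [-0.0246, -0.0015], [-0.0193, -0.0271], [0.0177, 0.0296], [0.0178, 0.0015], [0.0178, -0.0273]]
top [([221.3, 169.6], 67), ([233.2, 170.8], 15), ([215.3, 179.5], 14), ([223.5, 180.2], 18), ([231.6, 181.1], 17)]
[[0.0164, 0.014], [0.017, -0.0262], [-0.0197, 0.0295], [-0.0189, 0.0019], [-0.0187, -0.0254]]
```

View pics/c7.png

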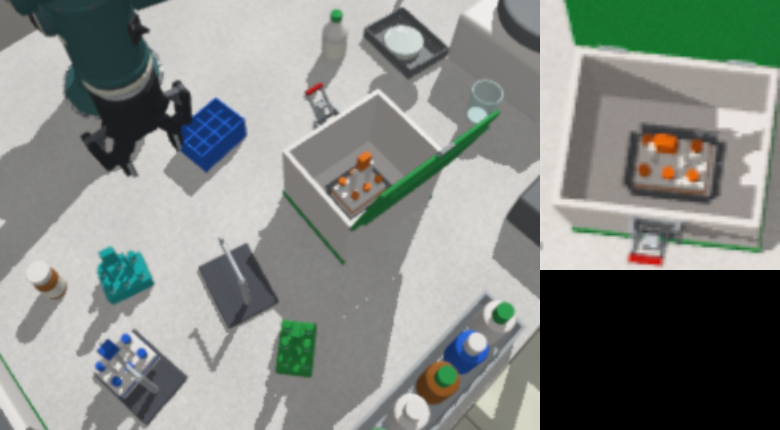

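The carrier sits inside the nest ribs (top inset (670,160)), caps at the seated height within about 2 mm in both views. The lid is open, the blue carrier is still hanging, and the bottles and beaker are standing. Handing in.

```bash
python3 -c "
from workcell import *
print(finish_job())"
```

```text
the job is handed in; nothing more can be done
None
```

The job is done and handed in at about 18 s of the 58 s allowed; no verdict was reported.

- **Latch and lid:** I pinched the latch bar by its ends and lifted it past centre. The lid sprang open and stayed open.
- **Carrier:** I gripped the orange carrier by its tab, raised it 20 mm, slid it off the peg and lowered it into the nest. It met the floor at the expected height: the wrist force went from −2.4 to +2.5 N at TCP height 0.121 m. I then released it and backed clear.
- **Last checks:** Both cameras place the caps within about 2 mm of their seated positions. The lid is open, the blue carrier still hangs on its stand, and the bottles and beaker are standing. The highest wrist force I saw was about 14 N, well under the limit.
- **What failed or disagreed:** My first final-check script stopped on a picture-size error, so I reran it. Nothing else failed, and no check disagreed by more than about 2 mm. My hand-picked nest floor corners came out 6 mm short in x, because the near rib hides its own foot. I went by the case outline and the far corner instead.

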